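Slide a candle box past the spring stop of its display stand

TASK

The black candle box waits on the runners of the wooden display stand, in front of a spring stop. With the fingertips, press the steel pedal plate of the stop down and keep it down while you push the box along the runners over the lowered teeth, until it is fully home against the end board; then let go so that the stop springs up behind it. Only push the box, flat on its runners, never lift or tip it, and leave the other goods where they stand.

Things in the scene. Friction and masses are not known exactly. Their poses are not given: they have to be found in the camera images.
- stand: Fixed light wood display stand, 258 (its x) x 132 x 54 mm, on the counter. Origin: middle of its underside. The box slides to its +x on two runners, tops 24 mm above the counter, |y| = 43 to 66 mm, with fences on their outer edges (|y| = 57.5 to 66 mm, tops at 36 mm). Between the runners an 86 mm wide gap, open above, holds the pedal plate. The -x end is open, the +x end closed by the end board.
- end_face (a point): Centre of the inner face of the end board, a cross board 54 mm high: x = +118 mm, y = 0 in the stand's frame, 39 mm above the counter. The box is home when its front rests on this face, its centre then at x = +83 mm in the stand's frame.
- candle_box: Loose flat black cardboard box, pale label on top, 70 (its x, along the slide) x 110 x 28 mm, 0.2 to 0.42 kg. Origin: centre of its underside. It starts on the runners (underside 24 mm, top 52 mm above the counter) between the fences, 2.5 mm free each side, axes along the stand's, its front 8 to 33 mm short of the teeth.
- pedal_top (a point): Centre of the top face of the stop's steel pedal plate, 181 x 80 x 4 mm, x = -125 to +56 mm in the stand's frame, centred on y = 0; 21 mm above the counter at rest, 9 mm fully down. Pressed anywhere it goes straight down with its teeth. At least 50 mm lies bare behind the box (-x side). Fingertips resting on it can slide along while their side pushes the box's back.
- teeth_top (a point): Midpoint between the tops of the two dark steel teeth: x = +35 mm, y = 0 in the stand's frame, 32 mm above the counter at rest. Each tooth is 10 mm along x (30 to 40 mm) and 12 mm wide (|y| = 28 to 40 mm). At rest they stand 8 mm above the runners and block the box. Closed fingers on the plate can pass through the 56 mm gap between them.
- stop (a joint): How far the spring stop (plate and teeth) is down, m: 0 at rest, 0.012 fully down. From 0.008 the teeth are below the runners' tops, out of the box's way; 0.010 or more is safe. It needs about 2 N to start, 5 N fully down, and springs up when let go; let go with the box above the teeth, it pushes the box up.
- green_bottle: Bystander: loose green glass bottle, 56 mm diameter, 150 mm high, upright on the counter. Origin: centre of its underside.
- spare_box: Bystander: second black box like the first, 70 x 110 x 28 mm, lying on the counter. Origin: centre of its underside.
- booklet: Bystander: small orange-covered booklet standing upright on the counter, 20 x 43 x 55 mm. Origin: centre of its underside.
Things that resemble listed ones, but are neither listed nor needed, are in the scene too. What is shaped like the candle_box but red or yellow is not meant.

How it is judged:
On the way, in this order (a step that is already met when the one before it is completed fails the run):
1. the stop is held down (7.5 mm or more) while the box is still in front of the teeth (value of joint stop above 0.0075 m and x of candle_box in the frame of stand below 0.002 m), for 0.1 s.
2. the box is above the teeth while the stop is held down (value of joint stop above 0.0075 m and x of candle_box in the frame of stand between 0.01 and 0.066 m), for 0.1 s.
At the end, for the whole second after the job is handed in: The candle box lies flat and at rest on the runners (within 3 mm in height, 0.05 rad of tilt, 0.1 rad of turn), within 5 mm of the end board, the stop is up behind it (within 2 mm of its rest height), and the bystanders stand within 25 mm of where they were (x of candle_box in the frame of stand above 0.078 m and z of candle_box in the frame of stand between 0.021 and 0.027 m and angle between candle_box's own z axis and vertical below 0.05 rad and angle between the x axis of candle_box and the x axis of stand, either way round below 0.1 rad and value of joint stop below 0.002 m and linear speed of candle_box below 0.01 m/s and distance of each of green_bottle, spare_box, booklet from where it was at the start of the episode below 0.025 m and angle between each of green_bottle, spare_box, booklet's own z axis and vertical below 0.2 rad); the robot touches nothing.
It fails at once if the candle box is lifted more than 6 mm off its runners (z of candle_box in the frame of stand above 0.03 m).
It fails at once if the candle box is tipped by more than 0.1 rad (angle between candle_box's own z axis and vertical above 0.1 rad).
It fails at once if the green bottle is moved more than 25 mm or tipped over (distance of green_bottle from where it was at the start of the episode above 0.025 m or angle between green_bottle's own z axis and vertical above 0.4 rad).
It fails at once if the spare box is moved more than 25 mm or tipped over (distance of spare_box from where it was at the start of the episode above 0.025 m or angle between spare_box's own z axis and vertical above 0.4 rad).
It fails at once if the booklet is moved more than 25 mm or tipped over (distance of booklet from where it was at the start of the episode above 0.025 m or angle between booklet's own z axis and vertical above 0.4 rad).
It also fails if it takes over 40 s, if anything falls off the work surface, if the arm or the gripper's body presses on something with over 40 N, if the wrist force passes 120 N, or if a joint passes its speed limit or range.

ROBOT

A 6-joint arm with a two-finger parallel gripper is mounted at the origin on the work surface. World frame = base frame: x ahead of the robot, y to its left, z up, the work surface at z = 0. Lengths are in m, angles in rad, forces in N, time in s.
With the tool pointing down it reaches from about 0.35 to 0.775 m from the base axis. Payload 7.3 kg.
Tool frame: the origin (TCP) lies midway between the tips of the shut fingers; the grasp point (between the pads) lies 19 mm behind it (bot.grasp_offset is the distance from the TCP to the grasp point, in m); z points along the fingers, y is the line along which they close (so a half turn about z gives the same grasp; the last joint's range is limited). The gripper opens to 92 mm and grips with 3 to 60 N. Pads are 19 mm wide; open, the fingers measure 130 mm over their backs; the gripper's body (75 mm by 190 mm) begins 47 mm behind the grasp point.
Start: joints at [-1.27, 0.342, 1.524, -0, 1.275, -0.146], TCP at [0.227, -0.473, 0.227] pointing down, gripper open.
Joint ranges: [-2.53, 2.53], [-0.77, 2.02], [0.04, 2.7], [-1, 4.14], [0.28, 2.66], [-3.11, 3.11]. Speed limits (rad/s): [2.57, 2.57, 3.14, 3.14, 3.14, 3.14].

INTERFACE

Orientations are given as a unit quaternion [w, x, y, z].
In Python, from plant import bot gives the robot as it stands.
- The arm moves only by the shell command python3 -m inch 'ROWS' [FORCE]. ROWS is JSON, a list of rows, each a list of 7 numbers: the turn, a rotation vector about the tool's x, y, z in degrees, then the shift along the tool's x, y, z in cm, then the opening, from -1 (shut) to 1 (fully open). A call has 1 to 20 rows; each row shifts and turns the commanded pose from where the row before left it, along the tool's axes as they then stand; what a row does not reach is not made up. A row lasts 1/8 s, in which the tool goes at most 62.5 mm and 10.7 degrees, less where a joint would pass 70% of its speed; a pose out of reach is approached as far as the arm can. A call is refused whole if a number of a shift passes 6.25 or a number of a turn 10.7, either way. A call with a gripper value outside its range is refused whole. The fingers move at their own pace and stop on an object; FORCE is the grip in N (left out, the last holds). Time passes only in rows, so rows that do not move let the fingers close. It gives the time, the measured TCP pose, the force, the opening and the grip force at its end, in the units of the state.
- bot.get_obs(): the state, without advancing time (a new reading comes with each control period).
- bot.snapshot(name): name is "scene" or "top" or "wrist"; returns a dict with "color" (480x640x3 uint8, red, green, blue), "range_z" (480x640 float32, m along the optical axis (not along the pixel's ray), 0 where there is no reading), "K" (3x3 intrinsics, pixels), "world_from_camera" (4x4, takes a point from camera to world coordinates). Camera axes: x right, y up, looking along -z (the intrinsics and any distortion apply to the point x, -y, -z); pixel columns grow to the right and rows downward; lengths in m; the calibration is good to about 2 mm. The wrist camera is an equidistant fisheye: a pixel r from the principal point sees the ray r / f radians off the axis. A picture is of the moment at which its call begins.
- bot.close_job(): hands the job in; it is judged then, once.
The state is a dict: "clock": time; "joints": joint angles; "qd": joint speeds; "joint_efforts": joint torques, N m; "eef_pos": TCP position; "tool_rot": TCP orientation; "ft_force": force on the tool from outside, world axes, zero at the start; "wrist_torque": the same for the moment, N m; "width": opening from 0.0 (shut) to 1.0 (fully open); "grasp_force": force on a finger pad.
Only numpy, scipy, OpenCV 4.12 (cv2) and the standard library are available. Lean on these libraries where they do the work, as an engineer would, in place of code of your own. Each camera call takes 0.05 s, during which the arm holds its last target. There are 200 camera calls.

## Working session

There is one attempt and no reset: what is moved stays moved. The work goes in short steps, Python scripts to look and compute and a shell command to move; the robot and the scene stay as the last step left them, time stands still between calls to the robot, and variables do not carry over. Pictures are saved under pics/ and viewed, at most 10 in all, crops included, and the job is handed in when it is done.

```bash
mkdir -p pics; cat > h.py <<'E'
import numpy as np,cv2
from plant import bot
def snap(n,f):
    s=bot.snapshot(n); cv2.imwrite(f'pics/{f}.png',s['color'][:,:,::-1]); np.savez(f'pics/{f}.npz',**s); return s
def pt(s,u,v,z=None):
    """world point at pixel; by depth, or on plane height z"""
    K=s['K'];T=s['world_from_camera']
    d=np.array([(u-K[0,2])/K[0,0],-(v-K[1,2])/K[1,1],-1.])
    if z is None:
        r=s['range_z'][int(v),int(u)]
    else:
        w=T[:3,:3]@d; r=(z-T[2,3])/w[2]
    return T[:3,:3]@(d*r)+T[:3,3]
E
python3 - <<'E'
from h import *
snap('scene','scene0');snap('top','top0')
print(bot.get_obs())
E
```

```text
{'clock': 0.1, 'joints': array([-1.27000883e+00,  3.42666790e-01,  1.52490404e+00,  2.27537605e-05,
        1.27539509e+00, -1.45973905e-01]), 'qd': array([ 0.00133648, -0.00211006, -0.00111697, -0.00037472, -0.00074412,
        0.00083975]), 'joint_efforts': array([ 1.45068796e-03, -4.32002378e+01, -2.44695336e+01,  7.18148053e-02,
        5.26445266e-02, -4.82162329e-05]), 'eef_pos': array([ 0.22675784, -0.47311277,  0.22611342]), 'tool_rot': array([-6.85421017e-04,  9.75154610e-01,  2.21524298e-01, -4.22479665e-05]), 'ft_force': array([-0.12943828,  1.17395634, -0.50109546]), 'wrist_torque': array([ 0.01789216, -0.0022973 ,  0.01738772]), 'grasp_force': 0.0, 'width': 1.0005339581441977}
```

View pics/top0.png

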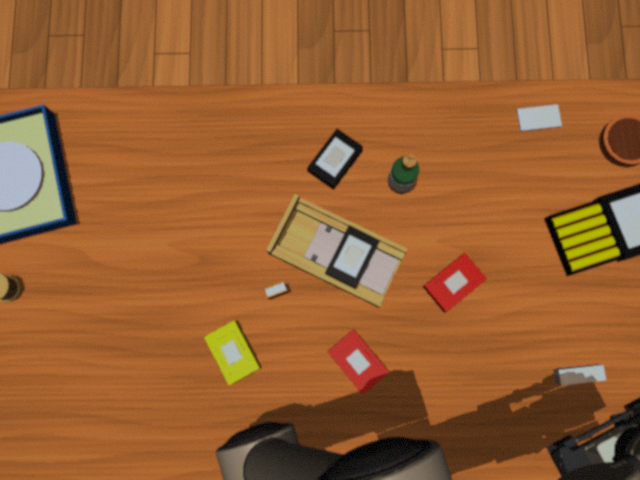

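View pics/scene0.png

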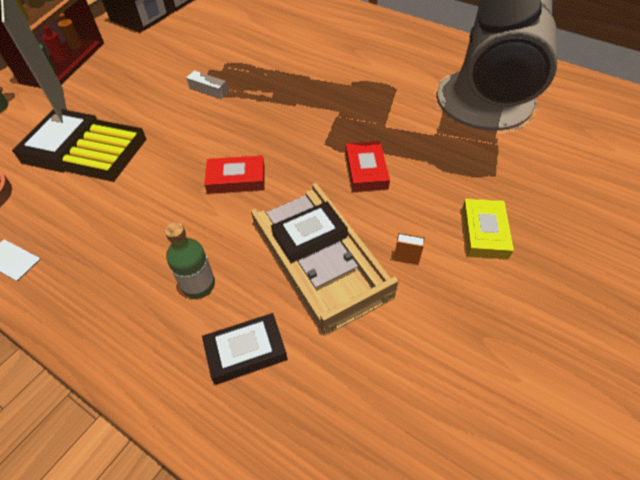

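Top picture: the stand is at (338,250), with its end board at the upper left (285,222) and its open end at the lower right (393,277). Candidates for the candle box:
- Black box on the runners at (352,257): this is the one I want.
- Black spare box on the counter at (335,158).
- Red boxes at (455,282) and (358,360), and a yellow box at (232,352): not meant.

The bottle is at (404,175) and the booklet at (277,290). Next is a close crop.

```bash
python3 - <<'E'
import cv2
a=cv2.imread('pics/top0.png')[185:315,255:415]
cv2.imwrite('pics/c1.png',cv2.resize(a,None,fx=5,fy=4.6,interpolation=cv2.INTER_CUBIC)[:, :800] if 0 else cv2.resize(a,(640,520),interpolation=cv2.INTER_CUBIC))
E
```

```text
(no output)
```

View pics/c1.png

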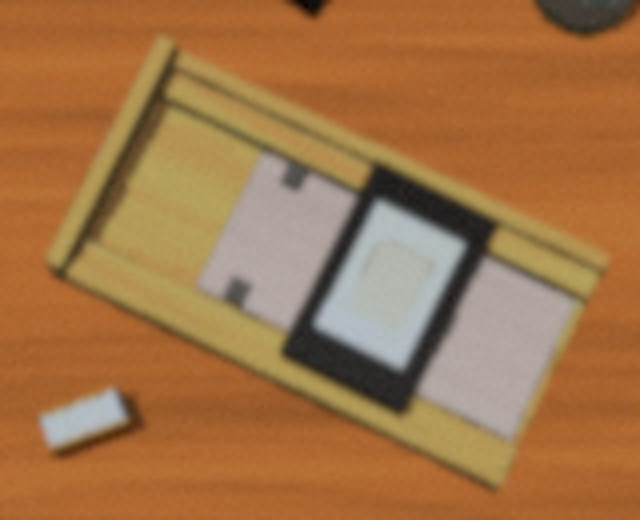

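```bash
cat > fit.py <<'E'
from h import *
s=dict(np.load('pics/top0.npz'))
P=[((165,38),(.129,-.066,.054)),((50,265),(.129,.066,.054)),((607,262),(-.129,-.066,.036)),((497,487),(-.129,.066,.036)),
((294,177),(.035,-.034,.032)),((237,292),(.035,.034,.032)),((580,302),(-.125,-.04,.021)),((513,437),(-.125,.04,.021))]
W=np.array([pt(s,255+u/4,185+v/4,m[2]) for (u,v),m in P])[:,:2];M=np.array([m for _,m in P])[:,:2]
cw,cm=W.mean(0),M.mean(0)
H=(M-cm).T@(W-cw); a=np.arctan2(H[0,1]-H[1,0],H[0,0]+H[1,1])
R=np.array([[np.cos(a),-np.sin(a)],[np.sin(a),np.cos(a)]]); t=cw-R@cm
if __name__=='__main__':
    print('yaw',np.degrees(a),'t',t); print((W-(M@R.T+t))*1e3)
    for q in [(375,165),(495,222),(405,410),(285,350),(390,286)]:
        w=pt(s,255+q[0]/4,185+q[1]/4,.052); print('box',R.T@(w[:2]-t)*1e3, w, pt(s,255+q[0]/4,185+q[1]/4))
    for x in(-.1,-.07,.0,.118): print(x,R@[x,0]+t)
E
python3 fit.py
```

```text
yaw 63.11371634638898 t [ 0.56380566 -0.073125  ]
[[-1.93856385 -2.74363688]
 [-1.39037258 -3.64830015]
 [-2.12370419  2.32380957]
 [ 1.56247297  2.22447282]
 [-0.32609559  1.31533986]
 [ 0.5900534   0.70816119]
 [ 0.8045492  -0.35646714]
 [ 2.82166065  0.17662073]]
box [-5.90859161e-04 -5.33863824e+01] [ 0.61142101 -0.09726798  0.052     ] [ 0.61098817 -0.09718367  0.05419937]
box [-67.45491961 -53.57816716] [ 0.58108779 -0.15751762  0.052     ] [ 0.58125115 -0.15760363  0.05104367]
box [-67.77404161  52.59482877] [ 0.48624716 -0.10978857  0.052     ] [ 0.48900027 -0.11129616  0.02127091]
box [-0.52884148 51.9062018 ] [ 0.51727106 -0.05012359  0.052     ] [ 0.51754014 -0.05011887  0.04968365]
box [-33.85407578  -0.6187841 ] [ 0.54904802 -0.10359948  0.052     ] [ 0.54920367 -0.10364698  0.05091447]
-0.1 [ 0.51858354 -0.16231558]
-0.07 [ 0.53215017 -0.13555841]
0.0 [ 0.56380566 -0.073125  ]
0.118 [0.61716776 0.03211988]
```

```bash
python3 - <<'E'
from fit import *
for u,v in [(408,161),(404,178),(404,188)]:
    w=pt(s,u,v); print(w,R.T@(w[:2]-t)*1e3)
for u,v,z in [(404,187,0.0),(408,161,.15)]:
    w=pt(s,u,v,z); print(w,R.T@(w[:2]-t)*1e3)
print('target',R@[-.094,0]+t)
E
```

```text
[ 0.71738524 -0.20885316  0.14832107] [ -51.60479208 -198.3576738 ]
[ 0.69766475 -0.20669126  0.10017937] [ -58.59459604 -179.79120037]
[ 0.68998499 -0.21256289  0.05206301] [ -67.30448854 -175.59685244]
[ 0.70595051 -0.21977911  0.        ] [ -66.52073556 -193.09992032]
[ 0.71685904 -0.20860812  0.15      ] [ -51.62420142 -197.77754053]
target [ 0.52129686 -0.15696415]
```

```bash
python3 -m inch '[[0,0,0,4.0,-1.58,0,-1],[0,0,0,4.0,-1.58,0,-1],[0,0,0,4.0,-1.58,0,-1],[0,0,0,4.0,-1.58,0,-1],[0,0,0,4.0,-1.58,0,-1],[0,0,0,4.0,-1.58,0,-1],[0,0,0,4.0,-1.58,0,-1],[0,0,0,4.0,-1.58,0,-1],[0,0,0,4.0,-1.58,0,-1],[0,0,0,4.0,-1.58,0,-1],[0,0,-9.4,0,0,1.5,-1],[0,0,-9.4,0,0,1.5,-1],[0,0,-9.4,0,0,1.5,-1],[0,0,-9.4,0,0,2.0,-1],[0,0,0,0,0,1.0,-1],[0,0,0,0,0,0,-1]]' 20
cat > st.py <<'E'
from fit import *
o=bot.get_obs(); p=o['eef_pos'];q=o['tool_rot']
from scipy.spatial.transform import Rotation as Ro
m=Ro.from_quat(q[[1,2,3,0]]).as_matrix()
print('stand',R.T@(p[:2]-t)*1e3,'z',p[2]*1e3,'xyaw',np.degrees(np.arctan2(m[1,0],m[0,0])),'tz',m[:,2],'F',o['ft_force'],o['width'],o['clock'])
E
python3 st.py; python3 - <<'E'
from h import *
s=snap('wrist','w1'); snap('scene','s1')
cv2.imwrite('pics/w1b.png',s['color'][:,:,::-1])
E
```

```text
clock: 2.1
eef_pos: [0.519, -0.158, 0.1511]
tool_rot: [-0.001, 0.853, 0.523, -0.0]
ft_force: [-1.0, -0.0, 1.0]
width: 0.005
grasp_force: 0.0
stand [-95.95527938   1.5934579 ] z 151.0838907698393 xyaw 63.0194080920465 tz [-1.47537080e-03  6.57541761e-04 -9.99998695e-01] F [-1.0037565  -0.00245423  1.01233886] 0.005385031269990752 2.1
```

View pics/w1.png

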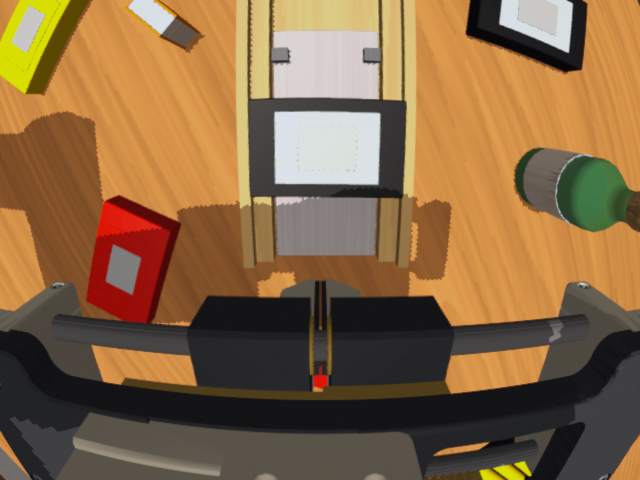

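View pics/s1.png

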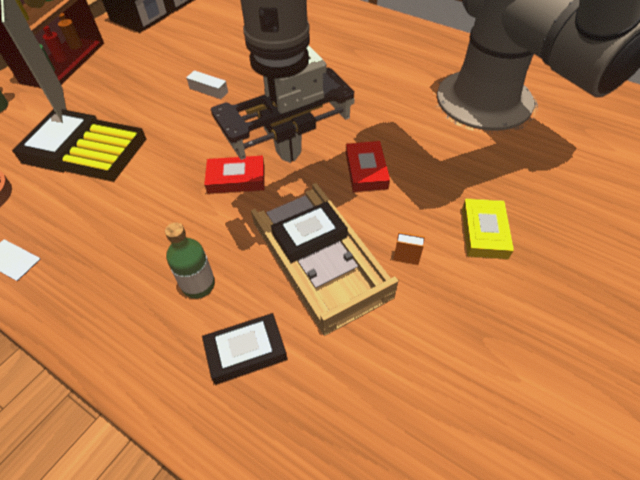

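Wrist picture: the stand is well aligned with the tool. The plate's open end is at row 255, the box's back at row 196, the teeth at (281,55) and (372,55), and the fingertips near (320,285). I'll check the stand x of these from the wrist camera's depth.

```bash
python3 - <<'E'
from fit import *
w=dict(np.load('pics/w1.npz'));K=w['K'];T=w['world_from_camera'];print(K)
for n,u,v,z in [('plate-x',325,255,.021),('tooth+y',281,55,.032),('tooth-y',372,55,.032),('box back L',250,194,.052),('box back R',404,196,.052),('box front L',250,100,.052),('box front R',406,101,.052),('tip',320,285,.151)]:
    x=np.array([(u-K[0,2])/K[0,0],(v-K[1,2])/K[1,1]]);th=np.hypot(*x)
    d=np.array([x[0]/th*np.sin(th),-x[1]/th*np.sin(th),-np.cos(th)])
    e=T[:3,:3]@d; p=T[:3,3]+e*(z-T[2,3])/e[2]
    r=w['range_z'][v,u]; g=T[:3,3]+e*r/np.cos(th)
    print(n,R.T@(p[:2]-t)*1e3, 'depth',R.T@(g[:2]-t)*1e3,g[2]*1e3)
E
```

```text
[[371.64829954   0.         320.00126541]
 [  0.         371.64829954 235.89965503]
 [  0.           0.           1.        ]]
plate-x [-120.36977344   -2.0480092 ] depth [-128.10806867   -2.3102414 ] -0.2651244484259685
tooth+y [37.68481199 30.20057944] depth [38.03251265 30.38722388] 30.20283333435675
tooth-y [ 37.91283336 -36.35499075] depth [ 38.00921112 -36.42292111] 31.503965699157977
box back L [-63.27682514  51.51425949] depth [-63.55695809  51.80932036] 50.4875305024356
box back R [-64.77570304 -57.97044145] depth [-68.02303449 -61.91248218] 35.00375060460925
box front L [ 2.89910258 49.65122439] depth [ 2.85553792 49.5389682 ] 52.597682448854655
box front R [  2.53020369 -57.38682811] depth [  2.6038214  -57.62345373] 50.96966832480615
tip [-87.9146063    1.83891081] depth [-85.94304215   1.82953668] 155.30232861219545
```

```bash
python3 -m inch '[[0,0,0,0.5,0.35,3,-1],[0,0,0,0,0,3,-1],[0,0,0,0,0,3,-1],[0,0,0,0,0,2.0,-1],[0,0,0,0,0,1.0,-1],[0,0,0,0,0,0,-1]]'; python3 st.py
python3 -m inch '[[0,0,0,0,0,0.5,-1],[0,0,0,0,0,0.5,-1],[0,0,0,0,0,0.4,-1],[0,0,0,0,0,0.4,-1],[0,0,0,0,0,0,-1]]'; python3 st.py
```

```text
clock: 2.95
eef_pos: [0.5249, -0.1554, 0.0319]
tool_rot: [0.0, 0.852, 0.524, -0.0]
ft_force: [0.3, -0.5, -0.4]
width: 0.002
grasp_force: 0.0
stand [-90.94333031  -2.47233073] z 31.87990409273199 xyaw 63.167610820865455 tz [ 6.03217478e-05 -9.81182488e-05 -9.99999993e-01] F [ 0.32084017 -0.53575134 -0.40727945] 0.001784780955762048 2.95
clock: 3.58
eef_pos: [0.5251, -0.1555, 0.0138]
tool_rot: [0.0, 0.852, 0.524, 0.0]
ft_force: [0.2, -0.4, 4.5]
width: 0.004
grasp_force: 1.8
stand [-90.94957364  -2.67751819] z 13.805841031761627 xyaw 63.19821267644367 tz [ 7.38841140e-04 -4.10111453e-04 -9.99999643e-01] F [ 0.19898875 -0.37117441  4.48164822] 0.004169512343756685 3.575
```

```bash
python3 -m inch '[[0,0,0,0,0,0.3,-1],[0,0,0,0,0,0.2,-1],[0,0,0,0,0,0,-1]]'; python3 st.py
```

```text
clock: 3.95
eef_pos: [0.5251, -0.1555, 0.0092]
tool_rot: [0.0, 0.852, 0.524, 0.0]
ft_force: [-0.3, 0.4, 6.8]
width: 0.003
grasp_force: 3.6
stand [-90.94799201  -2.68490488] z 9.185150995429536 xyaw 63.19956961155797 tz [ 9.36282379e-04 -5.15844310e-04 -9.99999429e-01] F [-0.29677955  0.42033724  6.83397402] 0.0031768025600365287 3.95
```

```bash
python3 -m inch '[[0,0,0,0,0,0.15,-1],[0,0,0,0,0,0,-1]]'; python3 st.py; python3 -c "
from h import *
s=snap('scene','s2');cv2.imwrite('pics/s2c.png',cv2.resize(s['color'][170:340,210:420,::-1],(741,600),interpolation=cv2.INTER_CUBIC))"
```

```text
clock: 4.2
eef_pos: [0.5252, -0.1555, 0.0089]
tool_rot: [0.001, 0.852, 0.524, 0.0]
ft_force: [-3.7, 0.3, 18.0]
width: 0.009
grasp_force: 9.2
stand [-90.93349072  -2.77602947] z 8.918529276247838 xyaw 63.20742444796214 tz [ 1.44657111e-03 -8.53364135e-04 -9.99998590e-01] F [-3.73882949  0.30233949 17.96138793] 0.00931112431106907 4.2
```

View pics/s2c.png

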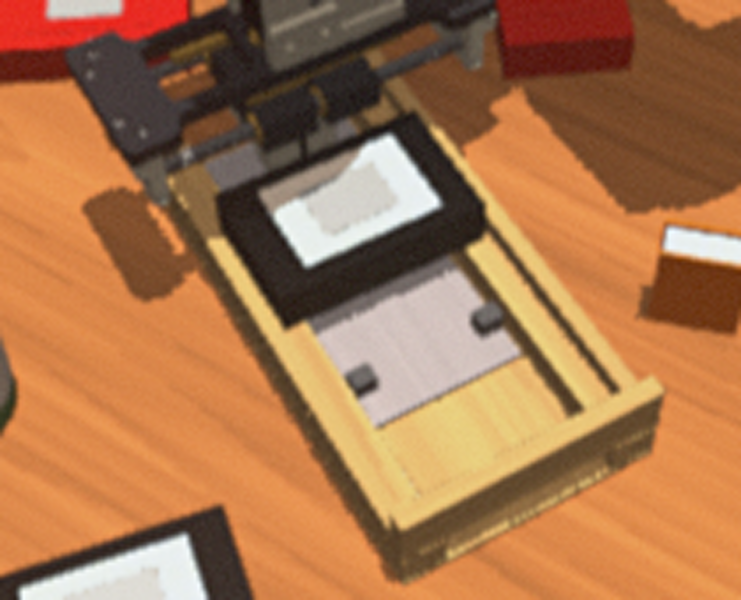

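The scene crop shows the plate and teeth fully down, with the tooth tops level with the runners at (362,380) and (487,320). The box hasn't moved. Now I'll push.

```bash
python3 -m inch '[[0,0,0,0.6,0,-0.05,-1],[0,0,0,0.6,0,0,-1],[0,0,0,0.6,0,0,-1],[0,0,0,0.6,0,0,-1],[0,0,0,0.6,0,0,-1],[0,0,0,0.6,0,0,-1],[0,0,0,0,0,0,-1]]'; python3 st.py;
```

```text
clock: 5.12
eef_pos: [0.5416, -0.1253, 0.0091]
tool_rot: [0.002, 0.852, 0.524, -0.0]
ft_force: [-3.2, -9.0, 12.8]
width: 0.007
grasp_force: 6.5
stand [-56.58002385  -3.82083604] z 9.117450921584751 xyaw 63.23676475873346 tz [ 0.00205752 -0.00365444 -0.99999121] F [-3.23897738 -8.99244179 12.76393597] 0.006853668725159943 5.125
```

```bash
python3 -m inch '[[0,0,0,0.6,-0.1,0,-1],[0,0,0,0.6,0,0,-1],[0,0,0,0.6,0,0,-1],[0,0,0,0.6,0,0,-1],[0,0,0,0.6,0,0,-1],[0,0,0,0.6,0,0,-1],[0,0,0,0.6,0,0,-1],[0,0,0,0.6,0,0,-1],[0,0,0,0.6,0,0,-1],[0,0,0,0.6,0,0,-1]]'; python3 st.py; python3 -c "
from h import *
s=snap('scene','s3');cv2.imwrite('pics/s3c.png',cv2.resize(s['color'][170:340,210:420,::-1],(741,600),interpolation=cv2.INTER_CUBIC))"
```

```text
clock: 6.38
eef_pos: [0.5673, -0.072, 0.0091]
tool_rot: [0.002, 0.852, 0.524, -0.001]
ft_force: [-5.4, -12.1, 13.4]
width: 0.007
grasp_force: 8.4
stand [ 2.57378701 -2.64214342] z 9.140761756224364 xyaw 63.224672300503485 tz [ 9.41968873e-04 -4.23695937e-03 -9.99990580e-01] F [ -5.35653765 -12.10358169  13.35991621] 0.0068005218642459 6.375
```

View pics/s3c.png

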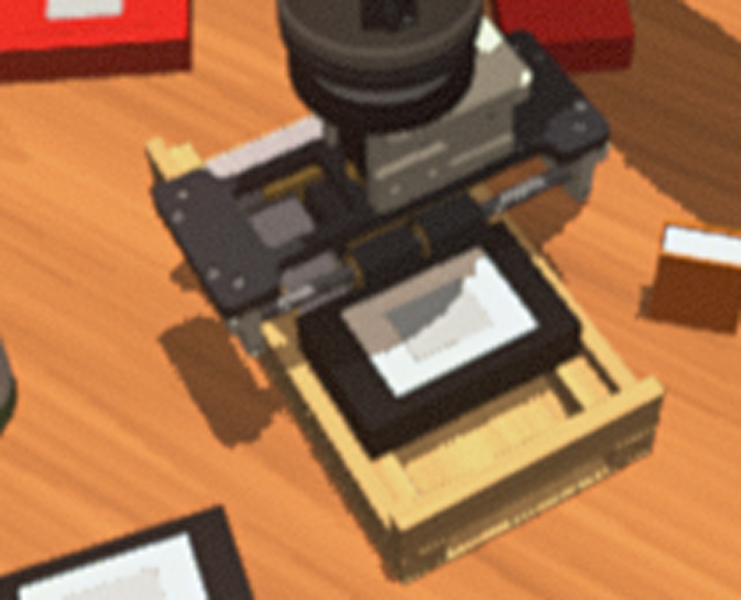

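The box is flat and straight over the lowered teeth, with about 35 mm left to the end board. I'll keep pushing, using smaller steps towards the end.

```bash
python3 -m inch '[[0,0,0,0.6,0,0,-1],[0,0,0,0.6,0,0,-1],[0,0,0,0.6,0,0,-1],[0,0,0,0.6,0,0,-1],[0,0,0,0.5,0,0,-1],[0,0,0,0.3,0,0,-1],[0,0,0,0.2,0,0,-1],[0,0,0,0,0,0,-1]]'; python3 st.py
```

```text
clock: 7.42
eef_pos: [0.5826, -0.0415, 0.0092]
tool_rot: [0.002, 0.852, 0.524, -0.001]
ft_force: [-4.6, -10.5, 13.7]
width: 0.005
grasp_force: 7.6
stand [36.69865273 -2.45345928] z 9.15393853983931 xyaw 63.223983099186384 tz [ 8.20041756e-04 -3.83903065e-03 -9.99992295e-01] F [ -4.59713079 -10.48098948  13.70580214] 0.005190214767684298 7.425
```

```bash
python3 -m inch '[[0,0,0,0.2,0,0,-1],[0,0,0,0.1,0,0,-1],[0,0,0,0,0,0,-1]]'; python3 st.py;python3 -m inch '[[0,0,0,0.15,0,0,-1],[0,0,0,0,0,0,-1]]'; python3 st.py
```

```text
clock: 7.8
eef_pos: [0.5838, -0.039, 0.0091]
tool_rot: [0.002, 0.852, 0.524, -0.001]
ft_force: [-5.5, -12.0, 14.3]
width: 0.006
grasp_force: 7.9
stand [39.5140135  -2.41531275] z 9.119619213072555 xyaw 63.22335206547537 tz [ 5.49140646e-04 -3.94201017e-03 -9.99992079e-01] F [ -5.51456526 -12.02526975  14.34820059] 0.006240490951195954 7.8
clock: 8.05
eef_pos: [0.5842, -0.0382, 0.0092]
tool_rot: [0.002, 0.852, 0.524, -0.001]
ft_force: [-7.4, -14.5, 15.6]
width: 0.006
grasp_force: 10.5
stand [40.34786157 -2.3973049 ] z 9.158750896040353 xyaw 63.22728913041697 tz [-8.94166771e-05 -4.65429000e-03 -9.99989165e-01] F [ -7.41789677 -14.46642645  15.56969292] 0.00624734371153343 8.05
```

```bash
python3 -m inch '[[0,0,0,0.2,0,0,-1],[0,0,0,0,0,0,-1]]'; python3 st.py
```

```text
clock: 8.3
eef_pos: [0.5841, -0.0382, 0.0092]
tool_rot: [0.002, 0.852, 0.524, -0.003]
ft_force: [-11.4, -23.6, 18.1]
width: 0.006
grasp_force: 16.8
stand [40.30372662 -2.32162435] z 9.15912539910475 xyaw 63.22924017334255 tz [-0.00216148 -0.00668169 -0.99997534] F [-11.35653989 -23.59685273  18.12629338] 0.005568102020325441 8.3
```

The push force is rising and the arm no longer advances, so the box is home. I'll back off the box and then rise.

```bash
python3 -m inch '[[0,0,0,-0.5,0,0,-1],[0,0,0,-0.6,0,0,-1],[0,0,0,0,0,-0.5,-1],[0,0,0,0,0,-0.5,-1],[0,0,0,0,0,-0.5,-1],[0,0,0,0,0,-1,-1],[0,0,0,0,0,-2,-1],[0,0,0,0,0,-4,-1],[0,0,0,-3,0,-4,-1],[0,0,0,-5,0,-2,-1],[0,0,0,-5,0,0,-1],[0,0,0,-5,0,0,-1],[0,0,0,0,0,0,-1]]'; python3 st.py; python3 -c "
from h import *
s=snap('scene','s4');cv2.imwrite('pics/s4c.png',cv2.resize(s['color'][170:340,210:420,::-1],(741,600),interpolation=cv2.INTER_CUBIC))"
```

```text
clock: 9.93
eef_pos: [0.4974, -0.2059, 0.1527]
tool_rot: [-0.0, 0.853, 0.522, -0.001]
ft_force: [0.1, -0.2, 0.8]
width: 0.0
grasp_force: 0.0
stand [-148.43636456   -0.76287852] z 152.73270370740684 xyaw 62.94083223278157 tz [-1.52815285e-03  4.30185103e-05 -9.99998831e-01] F [ 0.14056701 -0.19982063  0.77373261] 0.00029814987354959523 9.925
```

View pics/s4c.png

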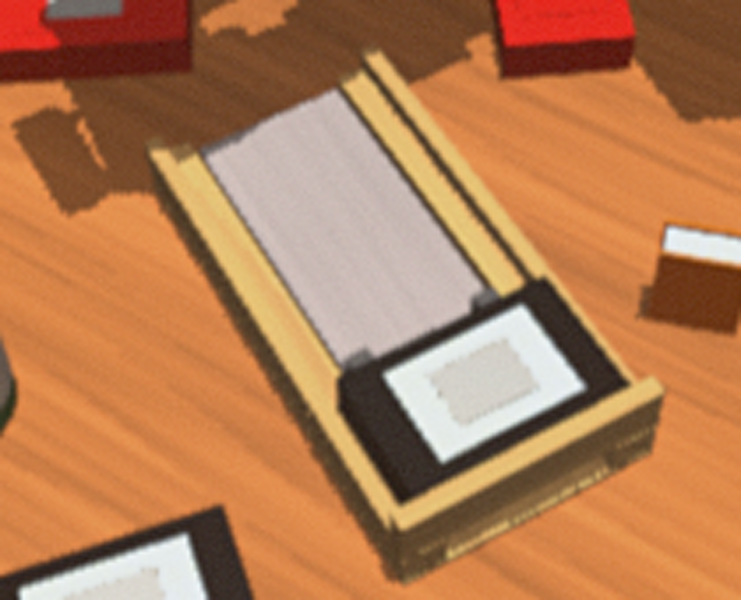

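The box sits home against the end board, with the teeth up behind it at (357,360) and (485,300). The booklet, and the parts of the bottle and spare box in the crop, are where they were.

```bash
python3 -c "
from plant import bot
print(bot.close_job())"
```

```text
the job is handed in; nothing more can be done
None
```

The job is handed in, with no verdict shown: the candle box is flat against the end board, the stop is up behind it, the arm is clear, and none of the other goods were touched.

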